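Stand the glaze jar where the ware board is firm

TASK

The thin plywood ware board rests on a single rail hidden across underneath it (only the rail's orange ends peek out) and gives way everywhere else. First press down firmly on the board with the fingertips right above the rail, for about a second, to feel that it is stiff and stays level there; then stand the blue glaze jar upright on that same spot, centred over the rail and midway between the rail's two ends, so that the board stays level, and let go. Do not disturb the white jar.

Things in the scene. Friction and masses are not known exactly. Their poses are not given: they have to be found in the camera images.
- rail: Fixed stiff orange bar, 190 mm long (its x), 22 mm wide (y), 40 mm high, on a low dark base on the table. It runs underneath the ware board; only its two orange ends stick out, 20 mm beyond each long edge. Origin: centre of its underside, at table height, midway between its ends; z up. Its place and yaw (up to 17 degrees) vary.
- board: Thin plywood ware board, 150 mm (its x, along the rail) by 360 mm (y) by 5 mm thick. Origin: centre of its underside; over the rail its upper face is 45 mm above the table. Lies on the rail off-centre by up to 40 mm along y and does not slide. Tips about the rail like a sprung see-saw (5 N m per rad, at most 8 degrees; 1 degree by its own weight): firm over the rail, sinks elsewhere.
- glaze_jar: Loose blue ceramic glaze jar with a blue cap, round, 56 mm diameter, 95 mm high with the cap, about 0.45 kg. Origin: centre of its underside. z up.
- white_jar: Loose white ceramic jar with a white cap, of the same shape and size as the blue one, standing near it: not wanted, leave it alone. Origin: centre of its underside. z up.
There are look-alikes about, which are no part of the job. Several things look just like the glaze_jar: the one meant starts farthest to the robot's right.

How it is judged:
On the way:
1. with the blue jar still on the table, the fingertips press on the board right above the rail (within 25 mm of its centre line) with more than 4 N for 0.2 s, the board staying level within 0.06 rad (contact force between the fingers and board above 4 N and angle between board's own z axis and vertical below 0.06 rad and y of the grasp point in the frame of rail between -0.025 and 0.025 m and height (world z) of glaze_jar below 0.02 m), for 0.2 s.
At the end, for the whole second after the job is handed in: The blue glaze jar stands upright (within 0.1 rad) and at rest on the board, its centre within 20 mm of the rail's centre line and within 25 mm of the middle of the rail's length, and the board is level within 0.06 rad (3.4 degrees) (y of glaze_jar in the frame of rail between -0.02 and 0.02 m and x of glaze_jar in the frame of rail between -0.025 and 0.025 m and height (world z) of glaze_jar between 0.035 and 0.055 m and angle between glaze_jar's own z axis and vertical below 0.1 rad and angle between board's own z axis and vertical below 0.06 rad and linear speed of glaze_jar below 0.02 m/s); the robot touches nothing.
It fails at once if the white jar is moved by more than 30 mm or tipped over (distance of white_jar from where it was at the start of the episode above 0.03 m or angle between white_jar's own z axis and vertical above 0.4 rad).
It also fails if it takes over 53 s, if anything falls off the work surface, if the arm or the gripper's body presses on something with over 40 N, if the wrist force passes 120 N, or if a joint passes its speed limit or range.

ROBOT

A 6-joint arm with a two-finger parallel gripper is mounted at the origin on the work surface. World frame = base frame: x ahead of the robot, y to its left, z up, the work surface at z = 0. Lengths are in m, angles in rad, forces in N, time in s.
With the tool pointing down it reaches from about 0.3 to 0.775 m from the base axis. Payload 14.6 kg.
Tool frame: the origin (TCP) lies midway between the tips of the shut fingers; the grasp point (between the pads) lies 19 mm behind it (ctrl.grip_depth is the z of the grasp point in the tool frame, in m); z points along the fingers, y is the line along which they close (so a half turn about z gives the same grasp; the last joint's range is limited). The gripper opens to 94 mm and grips with 3 to 60 N. Pads are 16 mm wide; open, the fingers measure 119 mm over their backs; the gripper's body (75 mm by 177 mm) begins 78 mm behind the grasp point.
Start: joints at [1.276, 0.3, 1.521, -0, 1.321, -0.067], TCP at [0.124, 0.536, 0.205] pointing down, gripper open.
Joint ranges: [-3.03, 3.03], [-0.79, 2.21], [0.23, 2.52], [-1.04, 4.18], [0, 3.07], [-2.55, 2.55]. Speed limits (rad/s): [2.22, 2.22, 2.57, 3.14, 3.14, 3.14].

INTERFACE

Orientations are given as [roll, pitch, yaw] about the fixed x, y, z axes, in that order (R = Rz(yaw) Ry(pitch) Rx(roll)).
In Python, from station import ctrl gives the robot as it stands. The module is installed in compiled form; this text tells all that it offers.
- The arm moves only by the tool carry_out, never from a script. Its argument "commands" is a list of rows, each a list of 3 entries, a list of its own where there are three numbers: the closure, from 0 (fully open) to 1 (shut), then the shift along the tool's x, y, z in mm, then the turn, a rotation vector about the tool's x, y, z in rad. In form: [[gripper, [tx, ty, tz], [wx, wy, wz]], ...]. A call has 1 to 10 rows; each row shifts and turns the commanded pose from where the row before left it, along the tool's axes as they then stand; what a row does not reach is not made up. A row lasts 1/8 s, in which the tool goes at most 62.5 mm and 10.7 degrees, less where a joint would pass 70% of its speed; a pose out of reach is approached as far as the arm can. A call with a gripper value outside its range is refused whole. The fingers move at their own pace and stop on an object; "squeeze" is the grip in N (left out, the last holds). Time passes only in rows, so rows that do not move let the fingers close. It gives the time, the measured TCP pose, the force, the opening and the grip force at its end, in the units of the state.
- ctrl.get_obs(): the state, without advancing time (a new reading comes with each control period).
- ctrl.camera(name): name is "scene" or "top" or "wrist"; returns a dict with "img" (384x512x3 uint8, blue, green, red), "camera_matrix" (3x3 intrinsics, pixels), "k1" (the pictures are not rectified: a ray, as slopes to the right and down, at radius r is drawn at 1 + k1 r^2 times it, then the intrinsics apply), "rvec" (rotation vector, rad) and "tvec" (3), from world to camera coordinates, as OpenCV has them. Camera axes: x right, y down, z forward; pixel columns grow to the right and rows downward; lengths in m; the calibration is good to about 2 mm. A picture is of the moment at which its call begins. There is no depth.
- ctrl.hand_in(): hands the job in; it is judged then, once.
Trained networks look in the newest picture that a camera, given by its name, has taken for a name from the list of things; names that differ only in an ending like _2 or _b are one class to them, and where a whole thing is asked for, a point or a joint stands for the part that bears it (a point fixed in the world has none). Each returns a list of dicts, best first, with "score" (0 to 1); they miss things now and then, are a little off and sometimes report something else, mostly with a low value. They report only what shows in the picture. A call takes as long as a camera call. They do not tell look-alikes from the thing itself.
- ctrl.outline_of(thing, camera): "region" (384x512 bool, what is visible of it).
- ctrl.place_of(thing, camera): "at" ([x, y, z] in m, in world coordinates, good to about 4 mm: a listed point, or the origin of a listed thing).
The state is a dict: "time_s": time; "qpos": joint angles; "joint_vel": joint speeds; "tau": joint torques, N m; "ee_pos": TCP position; "eef_rot": TCP orientation; "force": force on the tool from outside, world axes, zero at the start; "moment": the same for the moment, N m; "grip_width": finger opening in m; "grip_force": force on a finger pad.
Only numpy, scipy, OpenCV 4.12 (cv2) and the standard library are available. Lean on these libraries where they do the work, as an engineer would, in place of code of your own. Each camera call takes 0.05 s, during which the arm holds its last target. There are 200 camera calls.

## Working session

There is one attempt and no reset: what is moved stays moved. The work goes in short steps, Python scripts to look and compute and a tool call to move; the robot and the scene stay as the last step left them, time stands still between calls to the robot, and variables do not carry over. Pictures are saved under pics/ and viewed, at most 10 in all, crops included, and the job is handed in when it is done.

Besides the shell and the picture viewer there is one more tool, called as a command line: name --argument value ..., lists and objects as JSON in quotes. carry_out: Moves the arm, as the interface text tells. Its arguments: {"type":"object","properties":{"commands":{"type":"array","items":{"type":"array"}},"squeeze":{"type":"number"}},"required":["commands"]}

```bash
mkdir -p pics; cat > h.py <<'E'
import numpy as np, cv2
from station import ctrl
def ray(c,uv):
    K=c["camera_matrix"];k=c["k1"]
    p=cv2.undistortPoints(np.array([[uv]],float),np.array(K),np.array([k,0,0,0],float))[0,0]
    R=cv2.Rodrigues(np.array(c["rvec"],float))[0];t=np.array(c["tvec"],float).ravel()
    d=R.T@np.array([p[0],p[1],1]);return -R.T@t,d/np.linalg.norm(d)
def atz(c,uv,z):
    o,d=ray(c,uv);return o+d*(z-o[2])/d[2]
def proj(c,P):
    return cv2.projectPoints(np.array(P,float).reshape(-1,3),np.array(c["rvec"],float),np.array(c["tvec"],float),np.array(c["camera_matrix"],float),np.array([c["k1"],0,0,0],float))[0].reshape(-1,2)
def tri(rs):
    A=sum(np.eye(3)-np.outer(d,d) for o,d in rs);b=sum((np.eye(3)-np.outer(d,d))@o for o,d in rs)
    return np.linalg.solve(A,b)
E
python3 - <<'E'
from h import *
np.set_printoptions(precision=4,suppress=True)
ims=[]
for n in("scene","top"):
    c=ctrl.camera(n);ims.append(c["img"])
    for t in("glaze_jar","white_jar","rail","board"):
        for r in ctrl.place_of(t,n): print(n,t,round(r["score"],2),np.array(r["at"]),proj(c,r["at"])[0])
cv2.imwrite("pics/a.png",cv2.resize(np.vstack(ims),(450,600)) if 0 else np.hstack(ims)[:, :] if 0 else cv2.resize(np.hstack(ims),(800,300)))
cv2.imwrite("pics/top.png",ims[1]);cv2.imwrite("pics/scene.png",ims[0])
o=ctrl.get_obs();print(o["time_s"],o["ee_pos"],o["eef_rot"],o["force"])
E
```

```text
scene glaze_jar 0.88 [ 0.5467 -0.1898 -0.0007] [229.7381 244.1931]
scene glaze_jar 0.71 [ 0.4627 -0.2974  0.0012] [166.7907 221.5169]
scene glaze_jar 0.68 [ 0.4482 -0.1774  0.0043] [228.2212 206.848 ]
scene white_jar 0.95 [ 0.5762 -0.3332  0.0006] [149.0331 268.0468]
scene rail 0.93 [ 0.4991  0.1129 -0.0037] [377.6281 206.0978]
scene board 0.97 [0.5028 0.1383 0.0384] [393.9587 188.6887]
top glaze_jar 0.91 [ 0.4506 -0.1807  0.002 ] [303.4142 217.2742]
top glaze_jar 0.87 [ 0.4608 -0.2969 -0.0015] [360.6981 213.725 ]
top glaze_jar 0.56 [ 0.5416 -0.1894  0.0018] [308.5474 172.4493]
top white_jar 0.73 [ 0.5746 -0.3334  0.0035] [379.6133 158.1134]
top rail 0.59 [0.5033 0.1131 0.0016] [158.9548 187.338 ]
top rail 0.46 [0.4959 0.1405 0.0435] [140.0599 189.1697]
top board 0.94 [0.4964 0.1394 0.0415] [140.8981 189.0003]
0.5 [0.1242 0.5358 0.2054] [-3.1415 -0.      2.9138] [-0.3483 -0.0518 -0.8415]
```

View pics/top.png

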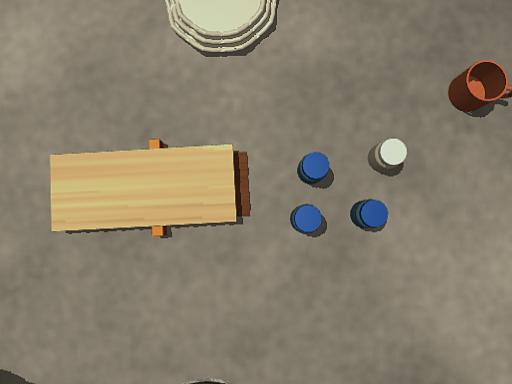

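View pics/scene.png

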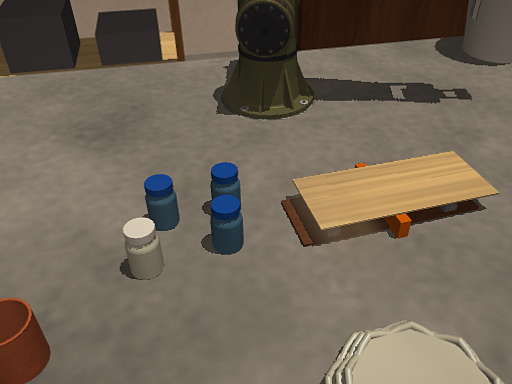

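The top view shows three blue jars, at (315,167), (307,218) and (373,213), and the white jar at (392,152). The rail's ends are at (155,144) and (159,231). Image right in this view is the robot's right (−y), so the target is the jar at (373,213), with y≈−0.297. In the scene view it is at (162,203). I'll confirm that in a crop and measure the rail.

```bash
python3 - <<'E'
from h import *
np.set_printoptions(precision=4,suppress=True)
C={n:ctrl.camera(n) for n in("scene","top")}
for n,c in C.items():
    h=cv2.cvtColor(c["img"],cv2.COLOR_BGR2HSV)
    m=cv2.inRange(h,(5,190,120),(16,255,255))
    k,l,s,ce=cv2.connectedComponentsWithStats(m)
    for i in range(1,k):
        if s[i,4]>15: print(n,"orange",s[i],ce[i],atz(c,ce[i],.04))
    m=cv2.inRange(h,(105,180,100),(125,255,255))
    k,l,s,ce=cv2.connectedComponentsWithStats(m)
    for i in range(1,k):
        if s[i,4]>60: print(n,"blue",s[i],ce[i],atz(c,ce[i],.09))
t=C["top"]["img"]
a=cv2.resize(t[130:250,270:430],(533,400),interpolation=cv2.INTER_CUBIC)
b=cv2.resize(t[130:250,130:190],(200,400),interpolation=cv2.INTER_CUBIC)
cv2.imwrite("pics/crop.png",np.hstack([a,b]))
E
```

```text
scene orange [356 163  11   5  33] [360.697  164.7273] [0.4152 0.104  0.04  ]
scene orange [396 213  16  10  97] [403.0722 217.7113] [0.587  0.1181 0.04  ]
scene orange [ 20 300  12  15  25] [ 26.8  306.32] [ 0.6538 -0.5053  0.04  ]
scene blue [211 162  26  16 318] [223.8019 169.8491] [ 0.4432 -0.1805  0.09  ]
scene blue [144 174  28  17 347] [157.6282 182.2392] [ 0.4558 -0.3018  0.09  ]
scene blue [211 195  29  19 425] [224.96   203.7835] [ 0.5416 -0.1927  0.09  ]
top blue [303 153  26  26 106] [321.217  163.1887] [ 0.5498 -0.2036  0.09  ]
top blue [361 200  26  27 505] [374.3861 213.2356] [ 0.4602 -0.3024  0.09  ]
```

View pics/crop.png

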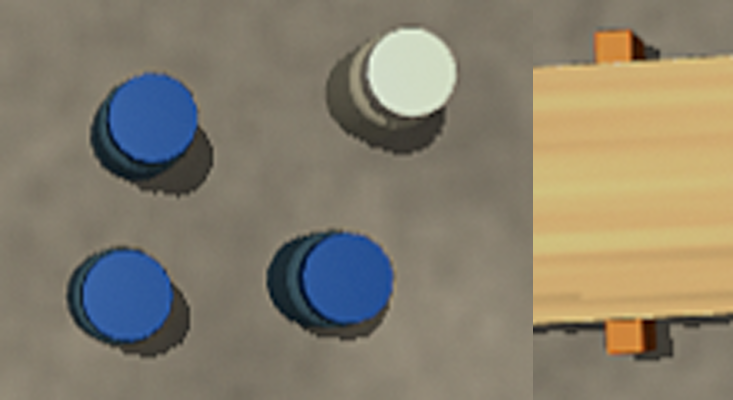

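The crop confirms it. The target is the lower-right blue jar (crop (348,278), top (374,213)), standing clear of its neighbours, with the white jar up and to its right. The rail ends show clearly. Next I'll work out the rail pose and the move to above it.

```bash
cat >> h.py <<'E'
from scipy.spatial.transform import Rotation as Ro
def rows(dst,yaw,n):
    o=ctrl.get_obs();p=np.array(o["ee_pos"]);y0=o["eef_rot"][2]
    dy=(yaw-y0+np.pi)%(2*np.pi)-np.pi
    d=(np.array(dst)-p)/n*1000
    for i in range(n):
        R=Ro.from_euler("xyz",[np.pi,0,y0+dy*i/n]).as_matrix()
        print([0,list(np.round(R.T@d,1)),[0,0,round(-dy/n,4)]])
E
python3 - <<'E'
from h import *
c=ctrl.camera("top")
a=atz(c,(154.3,139.3),.04);b=atz(c,(157.6,235.7),.04)
print(a,b,np.linalg.norm(a-b),(a+b)/2,np.degrees(np.arctan2(*(a-b)[1::-1])))
# jar height from two views: cap top pixel centres
s=ctrl.camera("scene")
print(tri([ray(c,(374.2,213.5)),ray(s,(157.6,181))]))
m=(a+b)/2
rows([m[0],m[1],.205],1.745,12)
E
```

```text
[0.59489142 0.11805679 0.04      ] [0.40708267 0.10324882 0.04      ] 0.1883916191671058 [0.50098705 0.11065281 0.04      ] 4.508216438472016
[ 0.45956342 -0.30099024  0.09534262]
[0, [np.float64(-38.6), np.float64(-27.4), np.float64(0.0)], [0, 0, np.float64(0.0974)]]
[0, [np.float64(-41.1), np.float64(-23.5), np.float64(0.0)], [0, 0, np.float64(0.0974)]]
[0, [np.float64(-43.2), np.float64(-19.4), np.float64(0.0)], [0, 0, np.float64(0.0974)]]
[0, [np.float64(-44.9), np.float64(-15.1), np.float64(0.0)], [0, 0, np.float64(0.0974)]]
[0, [np.float64(-46.1), np.float64(-10.7), np.float64(0.0)], [0, 0, np.float64(0.0974)]]
[0, [np.float64(-46.9), np.float64(-6.2), np.float64(0.0)], [0, 0, np.float64(0.0974)]]
[0, [np.float64(-47.3), np.float64(-1.6), np.float64(0.0)], [0, 0, np.float64(0.0974)]]
[0, [np.float64(-47.2), np.float64(3.0), np.float64(0.0)], [0, 0, np.float64(0.0974)]]
[0, [np.float64(-46.7), np.float64(7.6), np.float64(0.0)], [0, 0, np.float64(0.0974)]]
[0, [np.float64(-45.8), np.float64(12.1), np.float64(0.0)], [0, 0, np.float64(0.0974)]]
[0, [np.float64(-44.4), np.float64(16.5), np.float64(0.0)], [0, 0, np.float64(0.0974)]]
[0, [np.float64(-42.6), np.float64(20.7), np.float64(0.0)], [0, 0, np.float64(0.0974)]]
```

carry_out --commands '[[1,[-39,-27,0],[0,0,0.0974]],[1,[-41,-23.5,0],[0,0,0.0974]],[1,[-43,-19.5,0],[0,0,0.0974]],[1,[-45,-15,0],[0,0,0.0974]],[1,[-46,-10.5,0],[0,0,0.0974]],[1,[-47,-6,0],[0,0,0.0974]],[1,[-47,-1.5,0],[0,0,0.0974]],[1,[-47,3,0],[0,0,0.0974]],[1,[-46.5,7.5,0],[0,0,0.0974]],[1,[-46,12,0],[0,0,0.0974]]]' --squeeze 20

```text
time_s: 1.95
ee_pos: [0.4392, 0.1813, 0.2057]
eef_rot: [3.141, 0.0, 1.937]
force: [-0.5, -0.0, -0.8]
grip_width: 0.0006
grip_force: 0.0
```

carry_out --commands '[[1,[-44.5,16.5,0],[0,0,0.0974]],[1,[-42.5,20.5,0],[0,0,0.0974]],[1,[0,0,0],[0,0,0]],[1,[0,0,0],[0,0,0]]]'

```text
time_s: 2.45
ee_pos: [0.5006, 0.1119, 0.2053]
eef_rot: [-3.141, -0.0, 1.746]
force: [-0.6, 0.4, -1.0]
grip_width: 0.0006
grip_force: 0.0
```

```bash
python3 - <<'E'
from h import *
c=ctrl.camera("wrist");cv2.imwrite("pics/w1.png",c["img"])
print(proj(c,[[.501,.1107,.045],[.5949,.1181,.04],[.4071,.1032,.04]]))
o=ctrl.get_obs();print(o["time_s"],o["ee_pos"],o["eef_rot"],o["force"],o["qpos"])
E
```

```text
[[254.28550493 178.9796369 ]
 [341.10038638 186.09384135]
 [166.34693487 169.97566219]]
2.5 [0.50041526 0.11222991 0.20543726] [-3.14140905e+00 -1.44073421e-04  1.74636779e+00] [-0.19069677 -0.26114098 -0.36490768] [ 1.49122090e-01  2.17231935e-01  1.62493866e+00  1.44446411e-04
  1.29960941e+00 -2.64880879e-02]
```

View pics/w1.png

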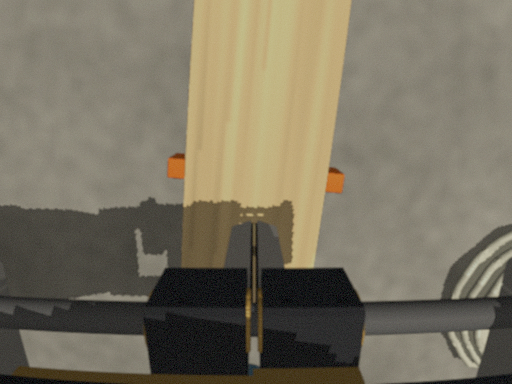

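The wrist view shows the rail's orange ends at (168,167) and (343,182). My estimate falls within about 4 px of them, so I'll average the two measurements.

```bash
python3 - <<'E'
from h import *
c=ctrl.camera("wrist")
h=cv2.cvtColor(c["img"],cv2.COLOR_BGR2HSV)
m=cv2.inRange(h,(5,190,160),(16,255,255))
k,l,s,ce=cv2.connectedComponentsWithStats(m)
for i in range(1,k):
    if s[i,4]>100: print(s[i],ce[i],atz(c,ce[i],.04))
a=atz(c,(168,167.5),.04);b=atz(c,(343.5,181.5),.04)
print(a,b,(a+b)/2,np.linalg.norm(a-b),np.degrees(np.arctan2(*(b-a)[1::-1])))
E
```

```text
[168 158  16  20 279] [175.89964158 167.84229391] [0.4168596  0.10751193 0.04      ]
[326 173  17  20 246] [334.45121951 182.63414634] [0.58679781 0.12096847 0.04      ]
[0.40844335 0.10643602 0.04      ] [0.59620931 0.12390839 0.04      ] [0.50232633 0.1151722  0.04      ] 0.1885771462754388 5.316293513504634
```

carry_out --commands '[[1,[0,0,40],[0,0,0]],[1,[0,0,40],[0,0,0]],[1,[0,0,40],[0,0,0]],[1,[0,0,25],[0,0,0]],[1,[0,0,4],[0,0,0]],[1,[0,0,3],[0,0,0]],[1,[0,0,3],[0,0,0]],[1,[0,0,2],[0,0,0]]]'

```text
time_s: 3.55
ee_pos: [0.5012, 0.1117, 0.049]
eef_rot: [3.141, 0.0, 1.745]
force: [0.1, -0.7, 0.4]
grip_width: 0.0006
grip_force: 0.0
```

carry_out --commands '[[1,[0,0,1],[0,0,0]],[1,[0,0,1],[0,0,0]],[1,[0,0,1],[0,0,0]],[1,[0,0,1],[0,0,0]],[1,[0,0,0],[0,0,0]]]'

```text
time_s: 4.18
ee_pos: [0.5011, 0.1116, 0.045]
eef_rot: [3.141, 0.0, 1.745]
force: [-3.2, -0.9, 9.2]
grip_width: 0.0002
grip_force: 4.2
```

carry_out --commands '[[1,[0,0,0.5],[0,0,0]],[1,[0,0,0],[0,0,0]],[1,[0,0,0],[0,0,0]],[1,[0,0,0],[0,0,0]],[1,[0,0,0],[0,0,0]],[1,[0,0,0],[0,0,0]],[1,[0,0,0],[0,0,0]],[1,[0,0,0],[0,0,0]],[1,[0,0,0],[0,0,0]],[1,[0,0,0],[0,0,0]]]'

```text
time_s: 5.42
ee_pos: [0.5011, 0.1116, 0.0449]
eef_rot: [3.141, 0.0, 1.745]
force: [-5.2, -2.0, 13.9]
grip_width: 0.0001
grip_force: 6.6
```

```bash
python3 - <<'E'
from h import *
c=ctrl.camera("scene");cv2.imwrite("pics/press.png",cv2.resize(c["img"][120:280,260:512],(756,480),interpolation=cv2.INTER_CUBIC))
o=ctrl.get_obs();print(o["time_s"],o["ee_pos"],o["force"],o["moment"])
E
```

```text
5.475 [0.50111973 0.1115808  0.04489599] [-5.02960201 -2.35537671 13.20388155] [-0.32905422  1.1063535   0.01484407]
```

View pics/press.png

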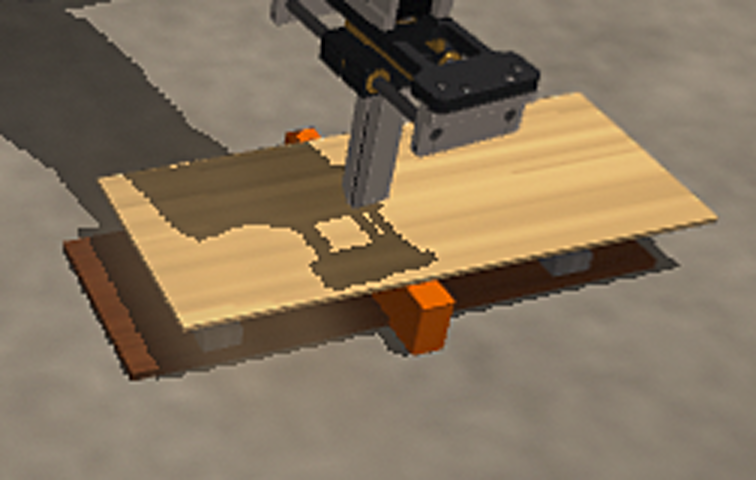

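The picture shows the fingertips at (368,200) on the line between the orange ends at (300,135) and (430,300). The board is level and the force held at about 13 N, so the spot is stiff. Now I'll lift and go to the target jar.

carry_out --commands '[[1,[0,0,-5],[0,0,0]],[1,[0,0,-40],[0,0,0]],[0,[0,0,-55],[0,0,0]],[0,[0,0,-50],[0,0,0]],[0,[0,0,-20],[0,0,0]]]'

```text
time_s: 6.1
ee_pos: [0.5016, 0.1117, 0.2171]
eef_rot: [3.137, 0.0, 1.745]
force: [0.6, -0.0, 0.1]
grip_width: 0.027
grip_force: 0.0
```

```bash
python3 - <<'E'
from h import *
print(ctrl.get_obs()["ee_pos"]); rows([.46,-.2995,.205],1.745,10)
E
```

```text
[0.50156703 0.11172934 0.21708288]
[0, [np.float64(-39.8), np.float64(-11.2), np.float64(1.2)], [0, 0, np.float64(0.0)]]
[0, [np.float64(-39.8), np.float64(-11.2), np.float64(1.2)], [0, 0, np.float64(0.0)]]
[0, [np.float64(-39.8), np.float64(-11.2), np.float64(1.2)], [0, 0, np.float64(0.0)]]
[0, [np.float64(-39.8), np.float64(-11.2), np.float64(1.2)], [0, 0, np.float64(0.0)]]
[0, [np.float64(-39.8), np.float64(-11.2), np.float64(1.2)], [0, 0, np.float64(0.0)]]
[0, [np.float64(-39.8), np.float64(-11.2), np.float64(1.2)], [0, 0, np.float64(0.0)]]
[0, [np.float64(-39.8), np.float64(-11.2), np.float64(1.2)], [0, 0, np.float64(0.0)]]
[0, [np.float64(-39.8), np.float64(-11.2), np.float64(1.2)], [0, 0, np.float64(0.0)]]
[0, [np.float64(-39.8), np.float64(-11.2), np.float64(1.2)], [0, 0, np.float64(0.0)]]
[0, [np.float64(-39.8), np.float64(-11.2), np.float64(1.2)], [0, 0, np.float64(0.0)]]
```

carry_out --commands '[[0,[-40,-11,0],[0,0,0]],[0,[-40,-11,0],[0,0,0]],[0,[-40,-11,0],[0,0,0]],[0,[-40,-11,0],[0,0,0]],[0,[-40,-11,0],[0,0,0]],[0,[-40,-11,0],[0,0,0]],[0,[-40,-11,0],[0,0,0]],[0,[-40,-11,0],[0,0,0]],[0,[-40,-11,0],[0,0,0]],[0,[-40,-11,0],[0,0,0]]]'

```text
time_s: 7.35
ee_pos: [0.4616, -0.3027, 0.214]
eef_rot: [3.142, -0.0, 1.745]
force: [-0.4, 0.5, 0.1]
grip_width: 0.0939
grip_force: 0.0
```

carry_out --commands '[[0,[0,0,0],[0,0,0]],[0,[0,0,0],[0,0,0]]]'

```text
time_s: 7.6
ee_pos: [0.4619, -0.3009, 0.2139]
eef_rot: [-3.141, -0.0, 1.745]
force: [0.6, 0.5, 0.5]
grip_width: 0.0939
grip_force: 0.0
```

```bash
python3 - <<'E'
from h import *
np.set_printoptions(precision=4,suppress=True)
c=ctrl.camera("wrist");cv2.imwrite("pics/w2.png",c["img"])
for t in("glaze_jar","white_jar"):
    for r in ctrl.place_of(t,"wrist"): print(t,r["score"],np.array(r["at"]))
o=ctrl.get_obs();print(o["time_s"],o["ee_pos"],o["eef_rot"],o["force"],o["grip_width"])
print(proj(c,[[.46,-.3,.095],[.46,-.3,0]]))
E
```

```text
glaze_jar 0.86 [ 0.5461 -0.1917  0.0023]
glaze_jar 0.81 [ 0.4598 -0.3041 -0.0054]
white_jar 0.91 [ 0.5761 -0.3371 -0.0008]
7.75 [ 0.4622 -0.3005  0.2141] [3.1415 0.0001 1.7462] [-0.8198 -0.5012 -0.3855] 0.09377514976089282
[[252.2516 186.2043]
 [252.578  167.3844]]
```

View pics/w2.png

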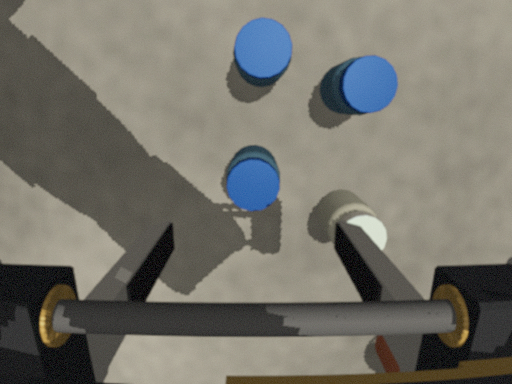

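The target's cap is at (253,183), 3 px from the prediction and centred between the fingers, and the white jar at (358,230) is clear of the right finger's path. Descending and gripping.

carry_out --commands '[[0,[0,2,35],[0,0,0]],[0,[0,0,40],[0,0,0]],[0,[0,0,40],[0,0,0]],[0,[0,0,35],[0,0,0]],[0,[0,0,20],[0,0,0]],[0,[0,0,12],[0,0,0]],[0,[0,0,0],[0,0,0]],[0,[0,0,0],[0,0,0]]]'

```text
time_s: 8.75
ee_pos: [0.4643, -0.3012, 0.0329]
eef_rot: [3.141, 0.001, 1.745]
force: [0.3, 0.5, 0.1]
grip_width: 0.0937
grip_force: 0.0
```

carry_out --commands '[[1,[0,0,0],[0,0,0]],[1,[0,0,0],[0,0,0]],[1,[0,0,0],[0,0,0]],[1,[0,0,0],[0,0,0]],[1,[0,0,0],[0,0,0]],[1,[0,0,0],[0,0,0]],[1,[0,0,0],[0,0,0]],[1,[0,0,0],[0,0,0]]]' --squeeze 20

```text
time_s: 9.75
ee_pos: [0.4635, -0.3012, 0.032]
eef_rot: [-3.141, -0.0, 1.745]
force: [-6.2, -0.6, 4.5]
grip_width: 0.0557
grip_force: 20.0
```

carry_out --commands '[[1,[0,0,-5],[0,0,0]],[1,[0,0,-15],[0,0,0]],[1,[0,0,-25],[0,0,0]],[1,[0,0,-35],[0,0,0]],[1,[0,0,-35],[0,0,0]],[1,[0,0,-30],[0,0,0]],[1,[0,0,-20],[0,0,0]],[1,[0,0,-5],[0,0,0]]]'

```text
time_s: 10.75
ee_pos: [0.4643, -0.3012, 0.2038]
eef_rot: [3.14, 0.002, 1.745]
force: [-0.4, -0.5, -3.8]
grip_width: 0.0552
grip_force: 20.0
```

```bash
python3 - <<'E'
from h import *
o=ctrl.get_obs();print(o["ee_pos"],o["grip_width"],o["force"]); rows([.501,.1125,o["ee_pos"][2]],1.745,14)
E
```

```text
[ 0.46426287 -0.30115568  0.2037747 ] 0.05523414886147732 [-0.43847152 -0.48910074 -3.80008658]
[0, [np.float64(28.6), np.float64(7.7), np.float64(0.0)], [0, 0, np.float64(0.0)]]
[0, [np.float64(28.6), np.float64(7.7), np.float64(0.0)], [0, 0, np.float64(0.0)]]
[0, [np.float64(28.6), np.float64(7.7), np.float64(0.0)], [0, 0, np.float64(0.0)]]
[0, [np.float64(28.6), np.float64(7.7), np.float64(0.0)], [0, 0, np.float64(0.0)]]
[0, [np.float64(28.6), np.float64(7.7), np.float64(0.0)], [0, 0, np.float64(0.0)]]
[0, [np.float64(28.6), np.float64(7.7), np.float64(0.0)], [0, 0, np.float64(0.0)]]
[0, [np.float64(28.6), np.float64(7.7), np.float64(0.0)], [0, 0, np.float64(0.0)]]
[0, [np.float64(28.6), np.float64(7.7), np.float64(0.0)], [0, 0, np.float64(0.0)]]
[0, [np.float64(28.6), np.float64(7.7), np.float64(0.0)], [0, 0, np.float64(0.0)]]
[0, [np.float64(28.6), np.float64(7.7), np.float64(0.0)], [0, 0, np.float64(0.0)]]
[0, [np.float64(28.6), np.float64(7.7), np.float64(0.0)], [0, 0, np.float64(0.0)]]
[0, [np.float64(28.6), np.float64(7.7), np.float64(0.0)], [0, 0, np.float64(0.0)]]
[0, [np.float64(28.6), np.float64(7.7), np.float64(0.0)], [0, 0, np.float64(0.0)]]
[0, [np.float64(28.6), np.float64(7.7), np.float64(0.0)], [0, 0, np.float64(0.0)]]
```

carry_out --commands '[[1,[14,4,0],[0,0,0]],[1,[28.5,7.5,0],[0,0,0]],[1,[28.5,7.5,0],[0,0,0]],[1,[28.5,7.5,0],[0,0,0]],[1,[28.5,8,0],[0,0,0]],[1,[28.5,8,0],[0,0,0]],[1,[28.5,8,0],[0,0,0]],[1,[28.5,8,0],[0,0,0]],[1,[28.5,8,0],[0,0,0]],[1,[28.5,8,0],[0,0,0]]]'

```text
time_s: 12.0
ee_pos: [0.4896, -0.0199, 0.201]
eef_rot: [-3.14, -0.001, 1.745]
force: [0.2, -0.2, -4.6]
grip_width: 0.056
grip_force: 20.0
```

carry_out --commands '[[1,[28.5,7.5,0],[0,0,0]],[1,[28.5,7.5,0],[0,0,0]],[1,[28.5,7.5,0],[0,0,0]],[1,[28.5,7.5,0],[0,0,0]],[1,[15,4,0],[0,0,0]],[1,[0,0,0],[0,0,0]],[1,[0,0,0],[0,0,0]],[1,[0,0,0],[0,0,0]]]'

```text
time_s: 13.0
ee_pos: [0.5015, 0.1105, 0.2019]
eef_rot: [-3.142, 0.0, 1.744]
force: [-0.1, 0.0, -3.8]
grip_width: 0.0557
grip_force: 20.0
```

```bash
python3 - <<'E'
from h import *
c=ctrl.camera("wrist");cv2.imwrite("pics/w3.png",c["img"])
o=ctrl.get_obs();p=o["ee_pos"];print(o["time_s"],p,o["eef_rot"],o["force"])
print(proj(c,[[p[0],p[1],p[2]-.032+.095]]))
h=cv2.cvtColor(c["img"],cv2.COLOR_BGR2HSV)
m=cv2.inRange(h,(5,190,160),(16,255,255))
k,l,s,ce=cv2.connectedComponentsWithStats(m)
for i in range(1,k):
    if s[i,4]>100: print(s[i],ce[i],atz(c,ce[i],.04))
c=ctrl.camera("top")
for r in ctrl.place_of("glaze_jar","top")+ctrl.place_of("white_jar","top"): print(r["score"],r["at"])
E
```

```text
13.05 [0.50149804 0.11054979 0.20196511] [3.14158040e+00 4.94042202e-05 1.74401922e+00] [ 0.34770411 -0.37428122 -3.95716233]
[[254.77738785 297.25971209]]
[167 157  16  20 278] [174.21582734 166.77338129] [0.41671917 0.10757612 0.04      ]
[327 172  16  19 231] [334.37229437 181.48484848] [0.58645877 0.12087566 0.04      ]
0.89 [0.4508, -0.1802, -0.0009]
0.89 [0.5415, -0.1924, 0.0045]
0.63 [0.5746, -0.3354, 0.0003]
```

View pics/w3.png

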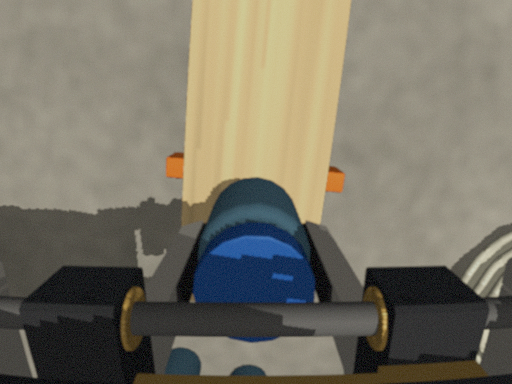

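The held jar's cap is centred near (255,281). It is upright and about 3 mm beyond the rail line, which runs from (174,167) to (334,181). I'll shift 2 mm back and lower.

carry_out --commands '[[1,[-2,0,30],[0,0,0]],[1,[0,0,35],[0,0,0]],[1,[0,0,30],[0,0,0]],[1,[0,0,18],[0,0,0]],[1,[0,0,6],[0,0,0]],[1,[0,0,2],[0,0,0]],[1,[0,0,1],[0,0,0]],[1,[0,0,0],[0,0,0]],[1,[0,0,0],[0,0,0]]]'

```text
time_s: 14.32
ee_pos: [0.502, 0.1093, 0.0803]
eef_rot: [3.141, -0.0, 1.745]
force: [0.4, 0.1, -4.8]
grip_width: 0.0558
grip_force: 20.0
```

carry_out --commands '[[1,[0,0,1],[0,0,0]],[1,[0,0,1],[0,0,0]],[1,[0,0,1],[0,0,0]],[1,[0,0,0],[0,0,0]],[1,[0,0,0],[0,0,0]]]'

```text
time_s: 14.95
ee_pos: [0.5018, 0.1092, 0.077]
eef_rot: [-3.142, -0.0, 1.745]
force: [0.1, -0.1, -2.4]
grip_width: 0.0556
grip_force: 20.0
```

Contact is starting, so one more small step, then release.

carry_out --commands '[[1,[0,0,0.5],[0,0,0]],[1,[0,0,0.3],[0,0,0]],[1,[0,0,0],[0,0,0]],[0.55,[0,0,0],[0,0,0]],[0.3,[0,0,0],[0,0,0]],[0.2,[0,0,0],[0,0,0]],[0,[0,0,0],[0,0,0]],[0,[0,0,0],[0,0,0]],[0,[0,0,0],[0,0,0]],[0,[0,0,0],[0,0,0]]]'

```text
time_s: 16.2
ee_pos: [0.5018, 0.1092, 0.0761]
eef_rot: [-3.142, 0.0, 1.745]
force: [0.2, 0.0, -0.4]
grip_width: 0.0935
grip_force: 0.0
```

carry_out --commands '[[0,[0,0,-5],[0,0,0]],[0,[0,0,-20],[0,0,0]],[0,[0,0,-35],[0,0,0]],[0,[0,0,-40],[0,0,0]],[0,[0,0,-40],[0,0,0]],[0,[0,0,-10],[0,0,0]],[0,[0,0,0],[0,0,0]],[0,[0,0,0],[0,0,0]]]'

```text
time_s: 17.2
ee_pos: [0.5013, 0.1091, 0.2247]
eef_rot: [-3.139, -0.0, 1.745]
force: [0.0, 0.3, 0.6]
grip_width: 0.0942
grip_force: 0.0
```

```bash
python3 - <<'E'
from h import *
o=ctrl.get_obs();print(o["time_s"],o["ee_pos"],o["force"],o["grip_width"])
ims=[]
for n in("wrist","scene"):
    c=ctrl.camera(n);ims.append(c["img"])
    for r in ctrl.place_of("glaze_jar",n)[:3]: print(n,r["score"],r["at"])
cv2.imwrite("pics/end.png",cv2.resize(np.hstack(ims),(800,300)))
E
```

```text
17.2 [0.50134804 0.10914334 0.22472908] [0.03931881 0.29055422 0.5534932 ] 0.09420528143070986
wrist 0.95 [0.5001, 0.1069, 0.0432]
wrist 0.65 [0.5481, -0.1921, 0.007]
wrist 0.59 [0.4461, -0.1814, -0.0009]
scene 0.93 [0.5015, 0.1138, 0.0449]
scene 0.7 [0.5467, -0.1919, -0.0005]
scene 0.66 [0.4454, -0.1771, 0.0034]
```

View pics/end.png

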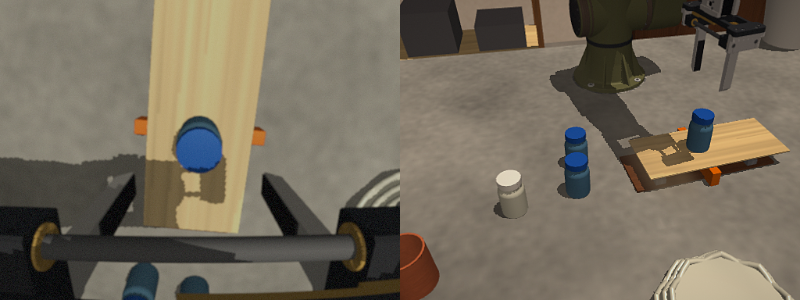

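The jar (scene half, (700,130)) stands upright in line with the rail ends at (682,130) and (712,176). The board is level, the white jar at (511,193) hasn't been touched, and the gripper is clear. Handing in.

```bash
python3 -c "
from station import ctrl
print(ctrl.hand_in())"
```

```text
the job is handed in; nothing more can be done
None
```

I pressed the board right above the rail (about 13 N, board level), then stood the blue jar upright there, within about 5 mm of the rail's middle by the cameras. I let go, left the white jar alone, and handed the job in at about 17 s; no verdict came back.

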